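# Switch on the guarded mill supply

### The arm

A 7-joint arm with a two-finger parallel gripper is mounted at the origin on a cart in front of the work surface, level with it; the furniture and walls round the work are solid. World frame = base frame: x ahead of the robot, y to its left, z up, the work surface at z = 0. Lengths are in m, angles in rad, forces in N, time in s.
With the tool pointing down it reaches from about 0.425 to 0.95 m from the base axis. Payload 4.7 kg.
Tool frame: the origin (TCP) lies midway between the tips of the shut fingers; the grasp point (between the pads) lies 19 mm behind it; z points along the fingers, y is the line along which they close (so a half turn about z gives the same grasp; the last joint's range is limited). The gripper opens to 87 mm and grips with 3 to 60 N. Pads are 19 mm wide; open, the fingers measure 117 mm over their backs; the gripper's body (75 mm by 190 mm) begins 51 mm behind the grasp point.
Start: joints at [1.17, 0.469, -0.049, 1.532, 0.024, 1.141, -0.082], TCP at [0.245, -0.629, 0.223] pointing down, gripper open.
Joint ranges: [-2.59, 2.59], [-0.33, 1.99], [-1.39, 1.29], [0.1, 2.45], [-1.04, 4.18], [0.21, 1.99], [-2.66, 2.66]. Speed limits (rad/s): [2.57, 2.57, 3.14, 3.14, 3.14, 3.14, 3.14].

### API

Orientations are given as a rotation vector (axis times angle).
In Python, from bench import env, viewer gives the robot as it stands.
- The arm moves only by the tool servo_tool, never from a script. Its argument "targets" is a list of rows, each a list of 2 entries, a list of its own where there are three numbers: the shift along the world's x, y, z in m, then the turn, a rotation vector about the world's x, y, z in degrees. In form: [[[tx, ty, tz], [rx, ry, rz]], ...]. A call has exactly 10 rows; each row shifts and turns the commanded pose from where the row before left it; what a row does not reach is not made up. A row lasts 1/10 s, in which the tool goes at most 50 mm and 8.59 degrees, less where a joint would pass 70% of its speed; a pose out of reach is approached as far as the arm can. A call is refused whole if a number of a shift passes 0.05 or a number of a turn 8.59, either way. A call with a gripper value outside its range is refused whole. "hand" is the finger opening in m, from 0 to 0.087, set as the call begins (left out, the last holds). The fingers move at their own pace and stop on an object; the grip force is fixed at half the most. Time passes only in rows, so rows that do not move let the fingers close, or fill a call up. It gives the time, the measured TCP pose, the force, the opening and the grip force at its end, in the units of the state.
- env.get_obs(): the state, without advancing time (a new reading comes with each control period).
- viewer.snapshot(name): name is "scene" or "top" or "wrist"; returns (picture, depth): 400x640x3 uint8, red, green, blue; 400x640 float32, m along the optical axis (not along the pixel's ray), 0 where there is no reading.
- viewer.camera_info(name): a dict with "intrinsics" (3x3 intrinsics, pixels), "view" (4x4, takes a point from world to camera coordinates). Camera axes: x right, y up, looking along -z (the intrinsics and any distortion apply to the point x, -y, -z); pixel columns grow to the right and rows downward; lengths in m; the calibration is good to about 2 mm. The wrist camera is an equidistant fisheye: a pixel r from the principal point sees the ray r / f radians off the axis. A picture is of the moment at which its call begins: read the wrist's pose just before it. camera_info takes no time and is no camera call; for the wrist camera it gives the pose at the moment of the call.
- env.sign_off(): hands the job in; it is judged then, once.
The state is a dict: "time": time; "joint_positions": joint angles; "dq": joint speeds; "tau": joint torques, N m; "tool_pos": TCP position; "tcp_rot": TCP orientation; "ft_force": force on the tool from outside, world axes, zero at the start; "ft_torque": the same for the moment, N m; "opening": opening from 0.0 (shut) to 1.0 (fully open); "grasp_force": force on a finger pad.
Only numpy, scipy, OpenCV 4.12 (cv2) and the standard library are available. Lean on these libraries where they do the work, as an engineer would, in place of code of your own. Each camera call takes 0.05 s, during which the arm holds its last target. There are 200 camera calls.

### The job

Switch on the mill supply at the grey bench switch box with the red guard: lift the hinged red guard by its lip with the back of a finger until it leans back past upright, push the steel toggle beneath it all the way over to the hinge side, then tip the guard forward again and let it drop fully shut over the toggle. Work gently with the outside of the fingers only: pinch and lift nothing, and do not shift or tip the box. Leave the box with the yellow guard, shut and off, and everything else as they stand.

Things in the scene. Friction and masses are not known exactly. Their poses are not given: they have to be found in the camera images.
- red_switch_box: loose grey bench switch box with the red guard (the one to work), 100 x 100 mm, 60 mm high, about 2 kg, standing on the worktop on rubber feet; origin at the centre of its underside; x points from its open (guard lip) front to the guard's hinge at the rear, z up. A small round lamp is let into the top at the rear, behind the hinge. It only stands there by friction.
- red_guard (a joint): angle of the red guard, a light (50 g) flap; 0 = shut, sloping up from its hinge to the front at 0.5 rad; grows as the front is lifted, to a stop at 1.45 rad. Let go below about 1.05 rad it falls shut; beyond about 1.2 rad it is past upright and rests back on the stop until tipped forward again (under 0.2 N at the lip). No catch or spring.
- red_hinge (a point): middle of the red guard's hinge line, which runs along the box's y at x = +20 mm, z = 86 mm in the box frame. The flap is 70 mm wide, 58 mm long from here to its lip, and has an open front and 20 mm side cheeks, 64 mm apart inside
- red_lip (a point): middle of the front edge of the red guard's lip, 82 mm from the hinge line; shut it lies 55 mm ahead of (-x) the box centre, 119 mm above the worktop, overhanging the box front by 5 mm. The lip is 3 mm thick, 26 mm long and slopes only 0.2 rad when shut; the opening under its front edge is about 57 mm high, down to the box top, so that a fingertip fits under it, best with the finger leaning so that it points forward and down.
- red_toggle (a joint): angle of the steel bat toggle under the red guard; 0 = off, leaning 0.3 rad towards the open front; 0.6 = on (end stop), leaning 0.3 rad towards the hinge; stays where it is left; about 1 N at its tip moves it. Pivot at x = -12 mm, y = 0, z = 66 mm in the box frame; the bat is 27 mm long, 9 mm thick at the end.
- red_toggle_tip (a point): end of the bat of the red guard's toggle, 27 mm from its pivot; off it stands about 32 mm above the box top and 20 mm ahead of (-x) the box centre, on about 4 mm ahead (-x) of the box centre
- yellow_switch_box: loose grey bench switch box with the yellow guard (to be left alone), 100 x 100 mm, 60 mm high, about 2 kg, standing on the worktop on rubber feet; origin at the centre of its underside; x points from its open (guard lip) front to the guard's hinge at the rear, z up. A small round lamp is let into the top at the rear, behind the hinge. It only stands there by friction.
- yellow_guard (a joint): angle of the yellow guard, a light (50 g) flap; 0 = shut, sloping up from its hinge to the front at 0.5 rad; grows as the front is lifted, to a stop at 1.45 rad. Let go below about 1.05 rad it falls shut; beyond about 1.2 rad it is past upright and rests back on the stop until tipped forward again (under 0.2 N at the lip). No catch or spring.
- yellow_hinge (a point): middle of the yellow guard's hinge line, which runs along the box's y at x = +20 mm, z = 86 mm in the box frame. The flap is 70 mm wide, 58 mm long from here to its lip, and has an open front and 20 mm side cheeks, 64 mm apart inside
- yellow_lip (a point): middle of the front edge of the yellow guard's lip, 82 mm from the hinge line; shut it lies 55 mm ahead of (-x) the box centre, 119 mm above the worktop, overhanging the box front by 5 mm. The lip is 3 mm thick, 26 mm long and slopes only 0.2 rad when shut; the opening under its front edge is about 57 mm high, down to the box top, so that a fingertip fits under it, best with the finger leaning so that it points forward and down.
- yellow_toggle (a joint): angle of the steel bat toggle under the yellow guard; 0 = off, leaning 0.3 rad towards the open front; 0.6 = on (end stop), leaning 0.3 rad towards the hinge; stays where it is left; about 1 N at its tip moves it. Pivot at x = -12 mm, y = 0, z = 66 mm in the box frame; the bat is 27 mm long, 9 mm thick at the end.
- yellow_toggle_tip (a point): end of the bat of the yellow guard's toggle, 27 mm from its pivot; off it stands about 32 mm above the box top and 20 mm ahead of (-x) the box centre, on about 4 mm ahead (-x) of the box centre
- sample_jar: white jar with black screw cap and green band, 60 mm wide, 90 mm high; origin at the centre of its underside; a loose bystander, to be left alone
- reagent_bottle: brown bottle with black cap, 62 mm wide, 114 mm high; origin at the centre of its underside; a loose bystander, to be left alone
- tape_roll: tan roll of tape lying flat, 96 mm wide, 25 mm high; origin at the centre of its underside; a loose bystander, to be left alone
- timer: white timer with grey dial, 44 x 64 mm, 62 mm high; origin at the centre of its underside; a loose bystander, to be left alone
- log_book: green book, 107 x 152 mm, 15 mm thick; origin at the centre of its underside; a loose bystander, to be left alone
- pestle: white pestle lying down, 122 mm long, 30 mm thick; origin at the centre of its underside; a loose bystander, to be left alone
Mind the look-alikes: they are no part of the job. What is shaped like the red_switch_box but pink is not meant.

How it is judged:
By the outcome, as a careful person would: the job done as asked, in the order asked, and still so for the second after the job is handed in, with the robot touching nothing.
It also fails if it takes over 53 s, if anything falls off the work surface, if the arm or the gripper's body presses on something with over 40 N, if the wrist force passes 120 N, or if a joint passes its speed limit or range.

## Working session

There is one attempt and no reset: what is moved stays moved. The work goes in short steps, Python scripts to look and compute and a tool call to move; the robot and the scene stay as the last step left them, time stands still between calls to the robot, and variables do not carry over. Pictures are saved under pics/ and viewed, at most 10 in all, crops included, and the job is handed in when it is done.

Besides the shell and the picture viewer there is one more tool, called after "Call:" as name(argument=value, ...), one argument or row to a line, values as JSON. servo_tool: Moves the arm, as the interface text tells. Its arguments: {"type":"object","properties":{"targets":{"type":"array","items":{"type":"array"}},"hand":{"type":"number"}},"required":["targets"]}

```bash
ls; mkdir -p pics; cat > h.py <<'E'
import numpy as np, cv2
from bench import env, viewer
from scipy.spatial.transform import Rotation as R
def snap(n):
    p,d=viewer.snapshot(n); i=viewer.camera_info(n); return p,d,np.array(i["intrinsics"]),np.array(i["view"])
def save(f,p): cv2.imwrite("pics/"+f,cv2.cvtColor(p,cv2.COLOR_RGB2BGR))
def cloud(d,K,V):
    v,u=np.mgrid[:d.shape[0],:d.shape[1]]
    c=np.stack([(u-K[0,2])/K[0,0]*d,-(v-K[1,2])/K[1,1]*d,-d],-1)
    T=np.linalg.inv(V); return c@T[:3,:3].T+T[:3,3]
def st():
    o=env.get_obs(); np.set_printoptions(precision=4,suppress=True)
    for k in("time","tool_pos","tcp_rot","ft_force","opening","joint_positions"): print(k,np.array(o[k]))
    return o
E
python3 - <<'E'
from h import *
st()
for n in("scene","top"):
    p,d,K,V=snap(n); save(n+"0.png",p); np.savez("pics/"+n+"0.npz",p=p,d=d,K=K,V=V); print(n,K,V,(d>0).mean())
E
```

```text
pics
time 0.0
tool_pos [ 0.245  -0.6283  0.2215]
tcp_rot [-3.0856 -0.5802  0.0007]
ft_force [0.7629 0.345  0.7128]
opening 0.9973598544273322
joint_positions [ 1.1701  0.4694 -0.0486  1.5337  0.0241  1.141  -0.0824]
scene [[428.9838   0.     321.4112]
 [  0.     428.9838 201.8256]
 [  0.       0.       1.    ]] [[-0.7595 -0.6506 -0.0012  0.5223]
 [ 0.3594 -0.4211  0.8328 -0.2437]
 [-0.5423  0.632   0.5536 -1.1799]
 [ 0.      0.      0.      1.    ]] 0.99598046875
top [[471.1446   0.     319.2341]
 [  0.     471.1446 200.9142]
 [  0.       0.       1.    ]] [[ 0.1224 -0.9925 -0.0002  0.0533]
 [ 0.9725  0.1199  0.1997 -0.6033]
 [-0.1982 -0.0246  0.9799 -1.4094]
 [ 0.      0.      0.      1.    ]] 0.99620703125
```

View pics/scene0.png

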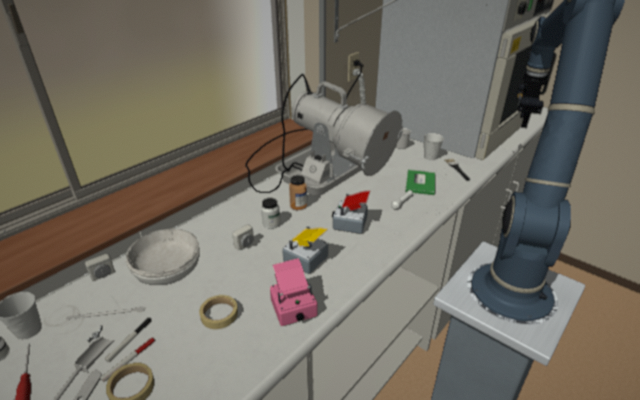

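View pics/top0.png

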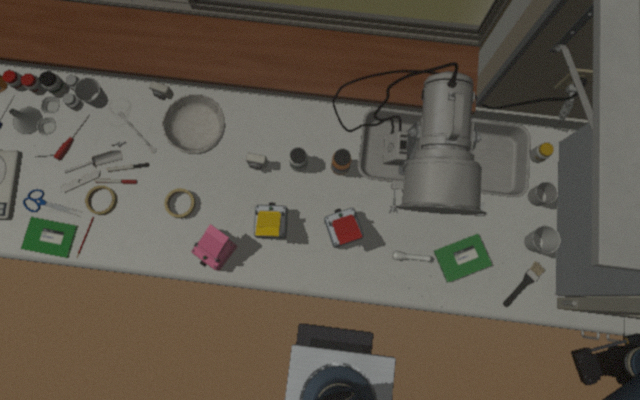

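Candidates: the red-guard box (scene 351,212; top 345,228), the yellow-guard box (scene 305,250; top 270,222) and the pink look-alike (scene 293,295; top 213,246). I choose the red one, a grey box with a red guard, and will check it in a crop.

```bash
python3 - <<'E'
from h import *
ims=[]
for n,(u,v) in(("scene",(350,212)),("top",(335,225))):
    z=np.load(f"pics/{n}0.npz"); p,d,K,V=z["p"],z["d"],z["K"],z["V"]
    ims.append(cv2.resize(p[v-35:v+35,u-48:u+48],(396,290),interpolation=cv2.INTER_CUBIC))
    C=cloud(d,K,V); hsv=cv2.cvtColor(p,cv2.COLOR_RGB2HSV)
    m=((hsv[...,0]<6)|(hsv[...,0]>174))&(hsv[...,1]>190)&(hsv[...,2]>60)
    win=np.zeros_like(m); win[v-35:v+35,u-48:u+48]=1; m&=win
    P=C[m]; P=P[(P[:,2]>.06)]; print(n,len(P),P.mean(0),P.min(0),P.max(0))
    # red points: by height
    A=np.c_[P[:,:2],np.ones(len(P))]; c=np.linalg.lstsq(A,P[:,2],rcond=None)[0]; print("plane",c,np.degrees(np.arctan2(c[1],c[0])),np.degrees(np.arctan(np.hypot(*c[:2]))))
    r=cv2.minAreaRect((P[:,:2]*1000).astype(np.float32)); print("rect",r,cv2.boxPoints(r))
    # grey box top points z 55..65
    ctr=P[:,:2].mean(0); g=(abs(C[...,2]-.06)<.006)&(np.hypot(*(C[...,:2]-ctr).transpose(2,0,1))<.1)
    G=C[g]; r=cv2.minAreaRect((G[:,:2]*1000).astype(np.float32)); print("grey",len(G),G.mean(0),r)
save("crop0.png",np.hstack(ims))
E
```

```text
scene 250 [0.50395614 0.0490012  0.10631265] [0.4690171  0.00285047 0.08599721] [0.54784471 0.07771961 0.12266958]
plane [-0.3652611  -0.31105476  0.30563028] -139.58242880270294 25.629881087706373
rect ((506.94061279296875, 44.40991973876953), (69.61355590820312, 64.30165100097656), 26.76775360107422) [[4.6138382e+02 5.7439342e+01]
 [4.9034366e+02 2.8288841e-02]
 [5.5249744e+02 3.1380497e+01]
 [5.2353760e+02 8.8791550e+01]]
grey 372 [0.51082912 0.05765426 0.06084253] ((522.7509155273438, 48.46802520751953), (97.89585876464844, 100.45149230957031), 26.585987091064453)
top 16 [0.50467899 0.03928841 0.10680991] [0.47852986 0.0102813  0.08588411] [0.53411417 0.07296511 0.12004587]
plane [-0.43382025 -0.21029779  0.33401214] -154.13784620228304 25.738945525719576
rect ((505.67724609375, 40.179039001464844), (65.3917236328125, 42.234867095947266), 29.888530731201172) [[466.80692   42.194965]
 [487.85318    5.577486]
 [544.5476    38.163113]
 [523.50134   74.780594]]
grey 306 [0.5331327  0.05515374 0.0599076 ] ((523.8613891601562, 41.84667205810547), (98.5056381225586, 98.2010726928711), 25.761337280273438)
```

View pics/crop0.png

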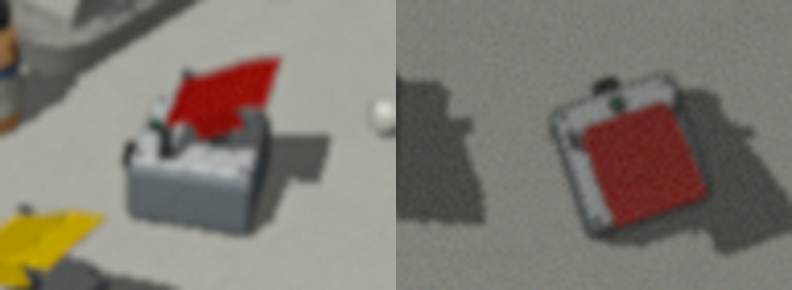

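The crop confirms it: a grey box with a red guard, its lip towards the robot and its lamp at the far side, box x axis at about 26° in world. I'll move there with the fingers shut and turn the closing line along box x.

Call:
servo_tool(
  targets=[
    [[0.013, 0.04, 0.006], [0, 0, 8]],
    [[0.013, 0.04, 0.006], [0, 0, 8]],
    [[0.013, 0.04, 0.006], [0, 0, 8]],
    [[0.013, 0.04, 0.006], [0, 0, 8]],
    [[0.013, 0.04, 0.006], [0, 0, 8]],
    [[0.013, 0.04, 0.006], [0, 0, 8]],
    [[0.013, 0.04, 0.006], [0, 0, 8]],
    [[0.013, 0.04, 0.006], [0, 0, 8]],
    [[0.013, 0.04, 0.006], [0, 0, 8]],
    [[0.013, 0.04, 0.006], [0, 0, 8]],
  ],
  hand=0,
)

```text
time: 1.1
tool_pos: [0.3752, -0.2271, 0.2826]
tcp_rot: [-1.985, -2.435, 0.0]
ft_force: [1.7, 1.1, 0.6]
opening: 0.171
grasp_force: 0.0
```

Call:
servo_tool(
  targets=[
    [[0.0075, 0.023, 0], [0, 0, 1.5]],
    [[0.0075, 0.023, 0], [0, 0, 1.5]],
    [[0.0075, 0.023, 0], [0, 0, 1.5]],
    [[0.0075, 0.023, 0], [0, 0, 1.5]],
    [[0.0075, 0.023, 0], [0, 0, 1.5]],
    [[0.0075, 0.023, 0], [0, 0, 1.5]],
    [[0.0075, 0.023, 0], [0, 0, 1.5]],
    [[0.0075, 0.023, 0], [0, 0, 1.5]],
    [[0.0075, 0.023, 0], [0, 0, 1.5]],
    [[0.0075, 0.023, 0], [0, 0, 1.5]],
  ],
)

```text
time: 2.1
tool_pos: [0.4506, 0.0018, 0.2821]
tcp_rot: [-1.659, -2.667, 0.0]
ft_force: [0.6, 0.3, 0.3]
opening: 0.007
grasp_force: 0.0
```

```bash
python3 - <<'E'
from h import *
st()
p,d,K,V=snap("wrist"); save("wrist1.png",p); np.savez("pics/wrist1.npz",p=p,d=d,K=K,V=V); print(K,np.linalg.inv(V)[:3])
E
```

```text
time 2.1
tool_pos [0.4506 0.0018 0.2821]
tcp_rot [-1.6587 -2.667   0.0001]
ft_force [0.5769 0.2644 0.2687]
opening 0.00706637625749815
joint_positions [ 0.6134  0.097  -0.7506  1.9233  0.0719  1.1489  0.2937]
[[309.7069   0.     315.64  ]
 [  0.     309.7069 202.1297]
 [  0.       0.       1.    ]] [[ 0.8945 -0.4262 -0.1352  0.4142]
 [ 0.4471  0.854   0.2661  0.0797]
 [ 0.002  -0.2985  0.9544  0.4437]]
```

View pics/wrist1.png

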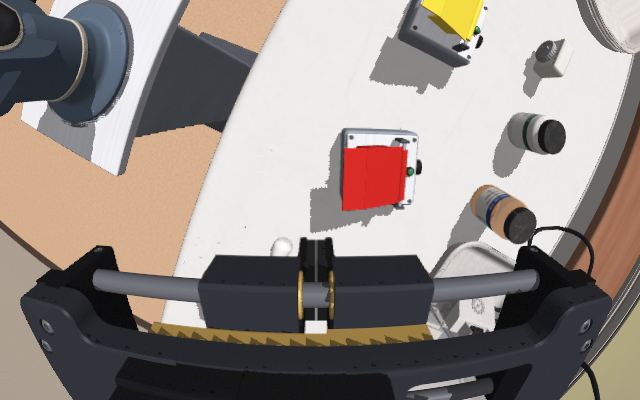

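The wrist view shows the red guard (343–408, 147–210) on its grey box (343–418, 128–208), aligned with the image axes, with the lip at column 343. The shut fingers are at the bottom (316, 265), and the wide body runs along the closing line. Next I refine the box pose from this view.

```bash
cat >> h.py <<'E'
def wray(uv,K,V):
    uv=np.atleast_2d(uv).astype(float); q=(uv-K[:2,2])/K[0,0]; r=np.hypot(*q.T); s=np.sin(r)/np.maximum(r,1e-9)
    D=np.c_[q[:,0]*s,-q[:,1]*s,-np.cos(r)]; T=np.linalg.inv(V); return T[:3,3],D@T[:3,:3].T,D
def wcloud(d,K,V):
    v,u=np.mgrid[:d.shape[0],:d.shape[1]]; o,D,Dc=wray(np.c_[u.ravel(),v.ravel()],K,V)
    return (o+D*(d.ravel()/-Dc[:,2])[:,None]).reshape(*d.shape,3)
E
python3 - <<'E'
from h import *
z=np.load("pics/wrist1.npz"); p,d,K,V=[z[k] for k in "pdKV"]
C=wcloud(d,K,V); hsv=cv2.cvtColor(p,cv2.COLOR_RGB2HSV)
m=((hsv[...,0]<8)|(hsv[...,0]>172))&(hsv[...,1]>150); w=np.zeros_like(m); w[110:230,320:440]=1; m&=w
P=C[m]; print(len(P),P.mean(0),P[:,2].min(),P[:,2].max())
r=cv2.minAreaRect((P[:,:2]*1000).astype(np.float32)); print(r)
print("table z",np.median(C[100:200,280:310,2]))
g=w.astype(bool)&(abs(C[...,2]-.06)<.004); G=C[g]
r=cv2.minAreaRect((G[:,:2]*1000).astype(np.float32)); print("grey",len(G),r)
for a in (25.5,26,26.5,27):
    a=np.radians(a); b=np.array([np.cos(a),np.sin(a)]); n=np.array([-b[1],b[0]])
    f=lambda X:(np.percentile(X[:,:2]@b,[1,99])*1e3,np.percentile(X[:,:2]@n,[1,99])*1e3)
    print(np.degrees(a),"red",f(P),"grey",f(G))
b=np.array([np.cos(np.radians(26.3)),np.sin(np.radians(26.3))])
for u in (344,348,352,356,360,370,380,390,400,405): print(u,np.c_[C[[160,178,195],u,:2]@b*1e3,C[[160,178,195],u,2]*1e3].ravel())
E
```

```text
3730 [0.5066839  0.04217621 0.10803655] -0.0011477345796463978 0.4437111065596227
((487.4064025878906, 33.23662567138672), (139.835693359375, 102.50980377197266), 3.8322958946228027)
table z -0.0007872644136914242
grey 1221 ((524.5128784179688, 49.76892852783203), (93.72433471679688, 90.72631072998047), 25.94083595275879)
25.5 red (array([439.763134  , 516.97312566]), array([-215.26188795, -146.74541132])) grey (array([449.71260858, 540.612873  ]), array([-224.57523997, -135.85699535]))
26.0 red (array([438.24942989, 515.2389877 ]), array([-219.45224791, -150.83572421])) grey (array([448.48858269, 538.83500534]), array([-229.21684905, -140.10741393]))
26.5 red (array([436.58528604, 513.63131139]), array([-223.5555624 , -154.90449271])) grey (array([447.22582578, 537.29070828]), array([-233.87865581, -144.42152072]))
27.0 red (array([434.87933703, 512.01629636]), array([-227.69165649, -158.99772604])) grey (array([445.92448046, 535.65695298]), array([-238.5226518 , -148.63185088]))
344 [437.63665466 119.78051505 438.34727306 117.63997359 438.84387433
 118.22997199]
348 [441.93584501 119.52021734 442.61687085 118.44548789 443.27461357
 118.11365488]
352 [446.36346848 118.35745963 447.13019285 117.2058391  447.98283893
 115.91778368]
356 [450.85181334 117.06883772 451.59484871 116.65936188 452.36120874
 116.60956439]
360 [455.33077025 116.17074516 456.22680579 115.19993369 457.02699425
 115.40431487]
370 [467.22325506 111.08627595 468.21920439 110.66324883 469.40343335
 109.78738406]
380 [480.12088681 103.51382574 481.38845291 102.75954926 482.67764033
 102.48823543]
390 [493.53942283  96.53889424 494.76718744  96.80766866 496.4619319
  95.83378976]
400 [507.62052289  89.58133983 509.50014173  88.27540684 510.54498793
  90.44478385]
405 [513.96669326  89.26394128 515.32363654  90.03951297 526.77418645
  59.06759458]
```

Call:
servo_tool(
  targets=[
    [[-0.001, 0.0006, -0.013], [1.55, -3.14, 0]],
    [[-0.001, 0.0006, -0.013], [1.55, -3.14, 0]],
    [[-0.001, 0.0006, -0.013], [1.55, -3.14, 0]],
    [[-0.001, 0.0006, -0.013], [1.55, -3.14, 0]],
    [[-0.001, 0.0006, -0.013], [1.55, -3.14, 0]],
    [[-0.001, 0.0006, -0.013], [1.55, -3.14, 0]],
    [[-0.001, 0.0006, -0.013], [1.55, -3.14, 0]],
    [[-0.001, 0.0006, -0.013], [1.55, -3.14, 0]],
    [[-0.001, 0.0006, -0.013], [1.55, -3.14, 0]],
    [[-0.002, 0.0006, -0.013], [1.55, -3.14, 0]],
  ],
)

```text
time: 3.15
tool_pos: [0.4397, 0.0089, 0.1583]
tcp_rot: [1.457, 2.354, 0.687]
ft_force: [0.8, 1.2, -0.2]
opening: 0.003
grasp_force: 0.0
```

```bash
cat >> h.py <<'E'
A=np.radians(26.3); bx=np.array([np.cos(A),np.sin(A)]); ny=np.array([-bx[1],bx[0]]); CT=np.array([.5244,.050])
def box():
    o=st(); t=np.array(o["tool_pos"]); M=R.from_rotvec(o["tcp_rot"]).as_matrix(); B=lambda q:np.round(1e3*np.array([(q[:2]-CT)@bx,(q[:2]-CT)@ny,q[2]]),1)
    c=lambda v:np.round(np.array([v[:2]@bx,v[:2]@ny,v[2]]),3)
    print("TCP",B(t),"C",B(t+.015*M[:,1]),"y",c(M[:,1]),"z",c(M[:,2]))
E
python3 -c "from h import *;box()"
```

```text
time 3.15
tool_pos [0.4397 0.0089 0.1583]
tcp_rot [1.457  2.3539 0.6874]
ft_force [ 0.7777  1.2367 -0.1659]
opening 0.0031571586932356223
joint_positions [ 0.9664  0.0713 -0.8817  2.426  -0.9264  0.3009  1.4065]
TCP [-94.2   0.7 158.3] C [-81.5   0.7 166.3] y [0.845 0.001 0.535] z [ 0.535  0.007 -0.845]
```

Call:
servo_tool(
  targets=[
    [[0.001, 0.0005, -0.006], [-0.66, 1.34, 0]],
    [[0.001, 0.0005, -0.006], [-0.66, 1.34, 0]],
    [[0.001, 0.0005, -0.006], [-0.66, 1.34, 0]],
    [[0.001, 0.0005, -0.006], [-0.66, 1.34, 0]],
    [[0.001, 0.0005, -0.006], [-0.66, 1.34, 0]],
    [[0.001, 0.0005, -0.006], [0, 0, 0]],
    [[0.001, 0.0005, -0.006], [0, 0, 0]],
    [[0.001, 0.0005, -0.006], [0, 0, 0]],
    [[0.001, 0.0005, -0.007], [0, 0, 0]],
    [[0, 0, -0.008], [0, 0, 0]],
  ],
)

```text
time: 4.15
tool_pos: [0.4486, 0.0123, 0.0979]
tcp_rot: [1.514, 2.441, 0.542]
ft_force: [0.2, 0.4, -0.9]
opening: 0.002
grasp_force: 0.0
```

```bash
python3 - <<'E'
from h import *
box()
p,d,K,V=snap("wrist"); q=snap("scene")[0]; save("m2.png",np.hstack([cv2.resize(p[60:330,160:480],(400,338)),cv2.resize(q[150:260,290:420],(400,338))]))
E
```

```text
time 4.15
tool_pos [0.4486 0.0123 0.0979]
tcp_rot [1.5144 2.4414 0.5421]
ft_force [ 0.1632  0.3516 -0.8594]
opening 0.00221827876362439
joint_positions [ 0.3139  0.1849 -0.3206  2.4173 -0.7129  0.2164  1.1438]
TCP [-84.7  -0.2  97.9] C [-71.1  -0.2 104.1] y [ 0.908 -0.001  0.418] z [ 0.418  0.01  -0.908]
```

View pics/m2.png

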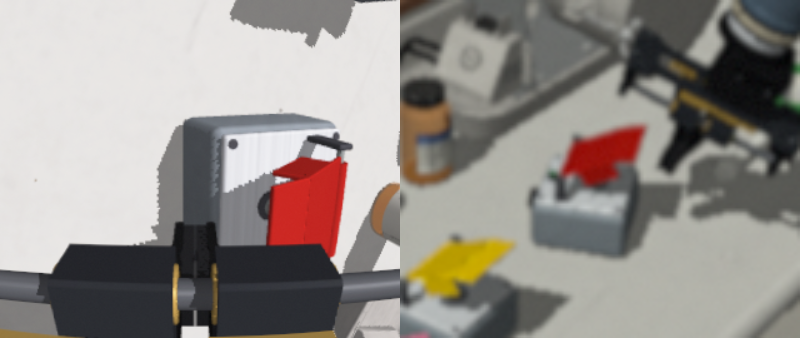

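Call:
servo_tool(
  targets=[
    [[0.002, 0.001, 0], [0, 0, 0]],
    [[0.002, 0.001, 0], [0, 0, 0]],
    [[0.002, 0.001, 0], [0, 0, 0]],
    [[0.002, 0.001, 0], [0, 0, 0]],
    [[0.002, 0.001, 0], [0, 0, 0]],
    [[0.002, 0.001, 0], [0, 0, 0]],
    [[0.002, 0.001, 0], [0, 0, 0]],
    [[0.002, 0.001, 0], [0, 0, 0]],
    [[0.002, 0.001, 0], [0, 0, 0]],
    [[0.002, 0.001, 0], [0, 0, 0]],
  ],
)

```text
time: 5.25
tool_pos: [0.4692, 0.0233, 0.0988]
tcp_rot: [1.511, 2.442, 0.542]
ft_force: [0.0, -0.9, -0.6]
opening: 0.008
grasp_force: 0.0
```

```bash
python3 -c "from h import *;box()"
```

```text
time 5.25
tool_pos [0.4692 0.0233 0.0988]
tcp_rot [1.5107 2.4424 0.5423]
ft_force [ 0.0105 -0.8851 -0.5812]
opening 0.007811658774755042
joint_positions [ 0.2276  0.2058 -0.265   2.3814 -0.6686  0.2166  1.072 ]
TCP [-61.3   0.5  98.8] C [-47.7   0.6 105.1] y [0.908 0.002 0.419] z [ 0.419  0.01  -0.908]
```

Call:
servo_tool(
  targets=[
    [[0.0023, 0.0011, 0.0051], [0, 0, 0]],
    [[0.0023, 0.0011, 0.0051], [0, 0, 0]],
    [[0.0023, 0.0011, 0.0051], [0, 0, 0]],
    [[0.0035, 0.0017, 0.0045], [0, 0, 0]],
    [[0.0035, 0.0017, 0.0045], [0, 0, 0]],
    [[0.0035, 0.0017, 0.0045], [0, 0, 0]],
    [[0.0033, 0.0016, 0.0025], [0, 0, 0]],
    [[0.0033, 0.0016, 0.0025], [0, 0, 0]],
    [[0.0033, 0.0016, 0.0025], [0, 0, 0]],
    [[0.0033, 0.0016, 0.0025], [0, 0, 0]],
  ],
)

```text
time: 6.25
tool_pos: [0.4998, 0.0381, 0.1377]
tcp_rot: [1.511, 2.442, 0.542]
ft_force: [-0.1, 0.3, 0.1]
opening: 0.006
grasp_force: 0.1
```

```bash
python3 - <<'E'
from h import *
box()
p,d,K,V=snap("wrist"); q=snap("scene")[0]; save("m3.png",np.hstack([cv2.resize(p[60:330,160:480],(400,338)),cv2.resize(q[150:260,290:420],(400,338))]))
E
```

```text
time 6.25
tool_pos [0.4998 0.0381 0.1377]
tcp_rot [1.5111 2.4425 0.5421]
ft_force [-0.0765  0.2667  0.1061]
opening 0.006379257110202967
joint_positions [ 0.0772  0.1619 -0.1392  2.2937 -0.4894  0.3271  0.8437]
TCP [-27.4   0.2 137.7] C [-13.7   0.2 144. ] y [0.908 0.002 0.418] z [ 0.418  0.01  -0.908]
```

View pics/m3.png

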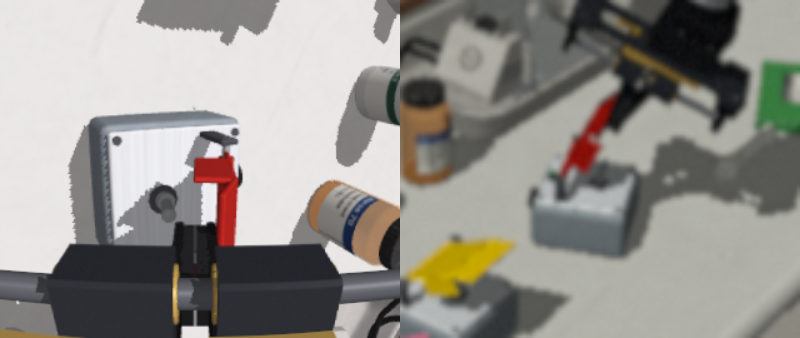

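The guard is about 50° up on the finger back; the toggle shows at (165,200) and the box has not moved. Continuing the arc.

Call:
servo_tool(
  targets=[
    [[0.0037, 0.0019, 0.0015], [0, 0, 0]],
    [[0.0037, 0.0019, 0.0015], [0, 0, 0]],
    [[0.0037, 0.0019, 0.0015], [0, 0, 0]],
    [[0.0037, 0.0019, 0.0015], [0, 0, 0]],
    [[0.0038, 0.0019, 0.0003], [0, 0, 0]],
    [[0.0038, 0.0019, 0.0003], [0, 0, 0]],
    [[0.0038, 0.0019, 0.0003], [0, 0, 0]],
    [[0.0038, 0.0019, 0.0003], [0, 0, 0]],
    [[0.0036, 0.0018, -0.0005], [0, 0, 0]],
    [[0.0036, 0.0018, -0.0005], [0, 0, 0]],
  ],
)

```text
time: 7.35
tool_pos: [0.5371, 0.0569, 0.1437]
tcp_rot: [1.511, 2.442, 0.542]
ft_force: [0.2, -0.3, -0.7]
opening: 0.007
grasp_force: 0.0
```

```bash
cat >> h.py <<'E'
def guard(n="wrist"):
    p,d,K,V=snap(n); C=(wcloud if n=="wrist" else cloud)(d,K,V); h=cv2.cvtColor(p,cv2.COLOR_RGB2HSV)
    m=((h[...,0]<8)|(h[...,0]>172))&(h[...,1]>150); P=C[m]; k=np.hypot(*(P[:,:2]-CT).T)<.1; P=P[k&(P[:,2]>.05)&(P[:,2]<.2)]
    X=np.c_[(P[:,:2]-CT)@bx,(P[:,:2]-CT)@ny,P[:,2]]*1e3
    print(n,len(X))
    for z in range(80,175,12):
        s=X[abs(X[:,2]-z)<6]
        if len(s): print(z,len(s),np.percentile(s[:,0],[2,50,98]),np.percentile(s[:,1],[2,98]))
    return p
E
python3 - <<'E'
from h import *
box(); guard("wrist"); guard("scene")
E
```

```text
time 7.35
tool_pos [0.5371 0.0569 0.1437]
tcp_rot [1.5109 2.4424 0.5422]
ft_force [ 0.1824 -0.3017 -0.7203]
opening 0.0073683601537316255
joint_positions [ 0.0017  0.2048 -0.1036  2.216  -0.4157  0.3462  0.7327]
TCP [ 14.4   0.6 143.7] C [ 28.    0.6 150. ] y [0.908 0.002 0.419] z [ 0.419  0.01  -0.908]
wrist 3347
80 32 [11.9753 12.6516 13.3111] [-22.6847  24.9657]
92 638 [12.3801 15.966  17.9604] [-24.1765  28.3794]
104 374 [ 5.6796 18.1576 19.3152] [-18.9155  29.4346]
116 405 [ 2.3996 19.4286 20.9671] [-0.1217 29.7507]
128 511 [ 3.7924 20.9838 22.776 ] [ 3.4249 29.7012]
140 644 [ 5.5119 22.0692 24.2206] [ 8.2015 29.6716]
152 320 [20.8326 22.068  23.7068] [ 4.0299 29.2941]
164 418 [19.3628 20.5271 22.0882] [ 7.7882 29.2025]
scene 107
92 6 [13.868  16.0367 17.7597] [-31.8301  24.8795]
104 4 [10.8475 14.3694 17.6407] [22.5486 33.0622]
116 27 [ 4.184  13.4402 21.0526] [-38.2319  33.4836]
128 21 [ 7.2992 17.1333 23.47  ] [-18.2191  32.7924]
140 31 [ 6.9801 19.8792 25.8583] [-11.6467  34.8256]
152 10 [ 2.6629 22.2941 24.9947] [-10.5977  28.7851]
164 7 [17.8363 23.0093 23.6585] [-10.9122   7.1233]
```

Call:
servo_tool(
  targets=[
    [[0.0018, 0.0009, -0.0002], [0, 0, 0]],
    [[0.0018, 0.0009, -0.0002], [0, 0, 0]],
    [[0.0018, 0.0009, -0.0002], [0, 0, 0]],
    [[0.0018, 0.0009, -0.0002], [0, 0, 0]],
    [[0.0018, 0.0009, -0.0002], [0, 0, 0]],
    [[0.0018, 0.0009, -0.0002], [0, 0, 0]],
    [[0, 0, 0], [0, 0, 0]],
    [[-0.002, -0.001, 0], [0, 0, 0]],
    [[-0.004, -0.002, 0], [0, 0, 0]],
    [[-0.0072, -0.0035, 0], [0, 0, 0]],
  ],
)

```text
time: 8.45
tool_pos: [0.5341, 0.0556, 0.1426]
tcp_rot: [1.511, 2.442, 0.542]
ft_force: [0.2, 0.4, 0.6]
opening: 0.003
grasp_force: 0.0
```

```bash
python3 - <<'E'
from h import *
box(); guard("wrist")
E
```

```text
time 8.45
tool_pos [0.5341 0.0556 0.1426]
tcp_rot [1.5105 2.4424 0.5424]
ft_force [0.2082 0.3981 0.6194]
opening 0.003356032165386578
joint_positions [ 0.0083  0.2025 -0.1079  2.223  -0.4218  0.3425  0.7418]
TCP [ 11.2   0.7 142.6] C [ 24.8   0.7 148.9] y [0.908 0.002 0.419] z [ 0.419  0.01  -0.908]
wrist 5138
80 49 [ 9.4462 10.018  11.7317] [-25.3387  25.5041]
92 952 [ 9.7893 14.8021 18.8072] [-23.9414  28.1312]
104 504 [ 8.3536 20.834  23.6323] [-5.5798 29.3948]
116 636 [ 5.6238 24.7166 28.2696] [-2.3806 29.6965]
128 903 [11.0502 30.1511 33.3112] [-9.3965 29.5329]
140 1029 [11.6322 34.229  36.0781] [-6.2386 29.3841]
152 656 [34.9361 36.0484 37.2663] [-1.4633 28.6377]
164 409 [36.0144 37.0457 39.3818] [ 2.9864 28.6521]
```

Guard now rests open at about 1.44 rad. Next I back off and lower in front of the toggle.

Call:
servo_tool(
  targets=[
    [[-0.0125, -0.0062, -0.003], [0, 0, 0]],
    [[-0.0125, -0.0062, -0.003], [0, 0, 0]],
    [[-0.0125, -0.0062, -0.003], [0, 0, 0]],
    [[-0.0125, -0.0062, -0.003], [0, 0, 0]],
    [[0, 0, -0.008], [0, 0, 0]],
    [[0, 0, -0.008], [0, 0, 0]],
    [[0, 0, -0.008], [0, 0, 0]],
    [[0, 0, -0.008], [0, 0, 0]],
    [[0, 0, -0.008], [0, 0, 0]],
    [[0, 0, -0.008], [0, 0, 0]],
  ],
)

```text
time: 9.5
tool_pos: [0.485, 0.0307, 0.0818]
tcp_rot: [1.511, 2.442, 0.542]
ft_force: [1.2, 0.2, 0.1]
opening: 0.006
grasp_force: 0.0
```

```bash
python3 - <<'E'
from h import *
box(); p=snap("wrist")[0]; save("m4.png",cv2.resize(p[60:330,160:480],(640,540)))
E
```

```text
time 9.5
tool_pos [0.485  0.0307 0.0818]
tcp_rot [1.5113 2.4422 0.5419]
ft_force [1.1515 0.1996 0.0665]
opening 0.006261930058000122
joint_positions [-0.0145  0.2524 -0.0197  2.3754 -0.981   0.2144  1.3647]
TCP [-43.8   0.2  81.8] C [-30.2   0.2  88. ] y [0.908 0.001 0.418] z [ 0.418  0.009 -0.908]
```

View pics/m4.png

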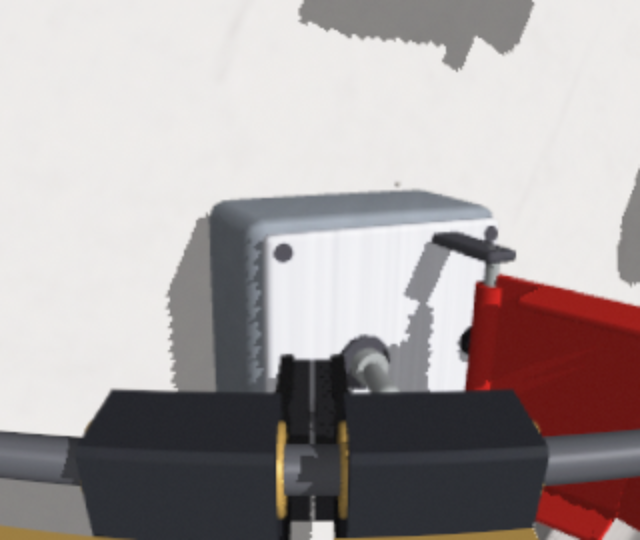

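The toggle (365,360) is dead ahead of the fingertip (315,360), and the guard is open on the right. Pushing.

Call:
servo_tool(
  targets=[
    [[0.0024, 0.0012, 0], [0, 0, 0]],
    [[0.0024, 0.0012, 0], [0, 0, 0]],
    [[0.0024, 0.0012, 0], [0, 0, 0]],
    [[0.0024, 0.0012, 0], [0, 0, 0]],
    [[0.0024, 0.0012, 0], [0, 0, 0]],
    [[0.0024, 0.0012, 0], [0, 0, 0]],
    [[0.0024, 0.0012, 0], [0, 0, 0]],
    [[0.0024, 0.0012, 0], [0, 0, 0]],
    [[0.0024, 0.0012, 0], [0, 0, 0]],
    [[0, 0, 0], [0, 0, 0]],
  ],
)

```text
time: 10.55
tool_pos: [0.506, 0.0414, 0.0825]
tcp_rot: [1.511, 2.442, 0.542]
ft_force: [-2.0, -2.3, 2.3]
opening: 0.004
grasp_force: 1.4
```

```bash
python3 - <<'E'
from h import *
box()
E
```

```text
time 10.55
tool_pos [0.506  0.0414 0.0825]
tcp_rot [1.5112 2.4421 0.5417]
ft_force [-2.0384 -2.2737  2.3008]
opening 0.0035341711948547786
joint_positions [-0.073   0.2758  0.0175  2.3347 -0.9338  0.2218  1.2914]
TCP [-20.3   0.5  82.5] C [-6.7  0.5 88.8] y [0.908 0.001 0.418] z [ 0.418  0.009 -0.908]
```

Call:
servo_tool(
  targets=[
    [[0.0005, 0.0002, 0], [0, 0, 0]],
    [[0.0005, 0.0002, 0], [0, 0, 0]],
    [[0.0004, 0.0002, 0], [0, 0, 0]],
    [[0.0004, 0.0002, 0], [0, 0, 0]],
    [[0, 0, 0], [0, 0, 0]],
    [[0, 0, 0], [0, 0, 0]],
    [[0, 0, 0], [0, 0, 0]],
    [[0, 0, 0], [0, 0, 0]],
    [[0, 0, 0], [0, 0, 0]],
    [[0, 0, 0], [0, 0, 0]],
  ],
)

```text
time: 11.55
tool_pos: [0.5065, 0.0417, 0.0823]
tcp_rot: [1.513, 2.443, 0.541]
ft_force: [-7.0, -4.8, 5.6]
opening: 0.007
grasp_force: 4.8
```

```bash
python3 - <<'E'
from h import *
box()
E
```

```text
time 11.55
tool_pos [0.5065 0.0417 0.0823]
tcp_rot [1.5129 2.4426 0.5409]
ft_force [-6.9838 -4.8477  5.5504]
opening 0.007028504455731037
joint_positions [-0.0766  0.2771  0.0209  2.3332 -0.9306  0.2233  1.2867]
TCP [-19.7   0.5  82.3] C [-6.1  0.5 88.5] y [0.909 0.001 0.417] z [ 0.417  0.01  -0.909]
```

Force jumped to about 8 N with almost no motion, so the toggle is at its end stop. Backing off and up to look.

Call:
servo_tool(
  targets=[
    [[-0.007, -0.0035, 0], [0, 0, 0]],
    [[-0.009, -0.0045, 0], [0, 0, 0]],
    [[-0.009, -0.0045, 0], [0, 0, 0]],
    [[-0.009, -0.0045, 0.01], [0, 0, 0]],
    [[0, 0, 0.024], [0, 0, 0]],
    [[0, 0, 0.03], [0, 0, 0]],
    [[0, 0, 0.03], [-1.5, 3.2, 0]],
    [[0, 0, 0.03], [-2, 4, 0]],
    [[0, 0, 0.03], [-2, 4, 0]],
    [[0, 0, 0.03], [-2, 4, 0]],
  ],
)

```text
time: 12.55
tool_pos: [0.4737, 0.0274, 0.2634]
tcp_rot: [1.613, 2.611, 0.203]
ft_force: [-0.2, 0.8, -0.2]
opening: 0.008
grasp_force: 0.0
```

```bash
python3 - <<'E'
from h import *
box(); p=guard("wrist"); K,V=[np.array(viewer.camera_info("wrist")[k]) for k in("intrinsics","view")]
c=V@np.r_[CT,.08,1]; c=c[:3]; r=np.hypot(c[0],c[1]); t=np.arctan2(r,-c[2]); u,v=(K[:2,2]+K[0,0]*t*np.array([c[0],-c[1]])/r).astype(int); print(u,v)
x=int(np.clip(u-90,0,460)); y=int(np.clip(v-75,0,250)); save("m5.png",cv2.resize(p[y:y+150,x:x+180],(720,600)))
E
```

```text
time 12.55
tool_pos [0.4737 0.0274 0.2634]
tcp_rot [1.6128 2.6105 0.2027]
ft_force [-0.1605  0.7611 -0.2489]
opening 0.00778663545957534
joint_positions [-0.3884  0.022   0.2916  2.0334 -0.0868  0.9559  0.4121]
TCP [-55.5   2.2 263.4] C [-40.6   2.2 265.6] y [0.989 0.004 0.147] z [ 0.147  0.014 -0.989]
wrist 3276
92 313 [19.396  22.0895 25.4203] [-36.8639  20.9796]
104 367 [24.6914 27.1394 29.9652] [-39.2304  24.5477]
116 453 [14.5788 31.3355 34.3559] [-39.3332  27.727 ]
128 548 [17.3871 35.8626 38.8188] [-39.746   28.1289]
140 655 [22.0522 40.6612 44.181 ] [-39.5713  28.3251]
152 425 [26.121  43.8205 44.6895] [-40.1464  27.7282]
164 459 [43.724  44.9237 47.072 ] [-38.7864  26.5089]
332 181
```

View pics/m5.png

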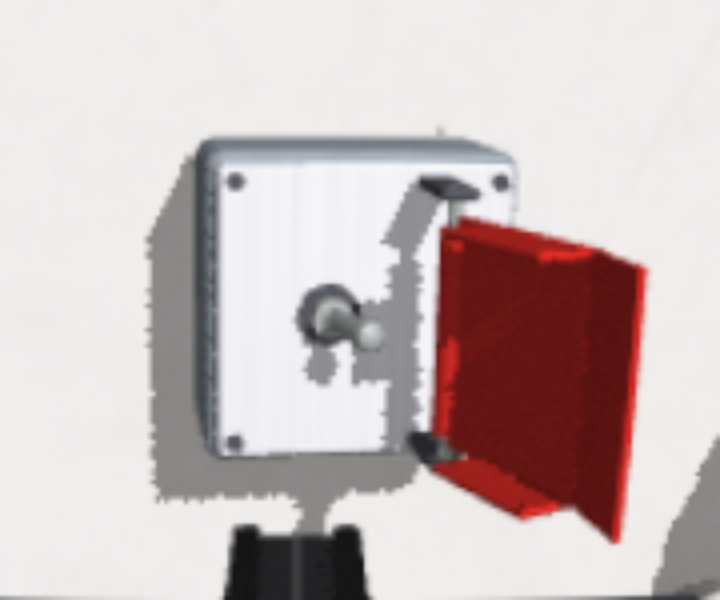

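The toggle now leans over to the hinge side (tip (370,335), base (330,315)) and the guard is open. I'll re-measure the box with the arm at rest, because the camera was still swinging in that picture.

```bash
sed -i 's/p,d=viewer.snapshot(n); i=viewer.camera_info(n);/i=viewer.camera_info(n); p,d=viewer.snapshot(n);/' h.py; python3 - <<'E'
from h import *
snap("top");snap("top"); box(); guard("wrist")
p,d,K,V=snap("wrist"); C=wcloud(d,K,V); Z=C[...,2]
g=(abs(Z-.06)<.004)&(np.hypot(*(C[...,:2]-CT).transpose(2,0,1))<.085); G=C[g]
r=cv2.minAreaRect((G[:,:2]*1000).astype(np.float32)); print("grey",r, np.percentile((G[:,:2]-CT)@bx,[1,99]),np.percentile((G[:,:2]-CT)@ny,[1,99]))
E
```

```text
time 12.7
tool_pos [0.4762 0.0283 0.2637]
tcp_rot [1.6081 2.6078 0.211 ]
ft_force [-0.4518  0.2302 -1.0657]
opening 0.003178445037878225
joint_positions [-0.3876  0.023   0.2907  2.0325 -0.0899  0.9493  0.4156]
TCP [-52.8   1.9 263.7] C [-38.   2. 266.] y [0.988 0.006 0.153] z [ 0.153  0.013 -0.988]
wrist 3258
80 1 [11.722 11.722 11.722] [-17.3269 -17.3269]
92 499 [11.6964 16.9335 20.506 ] [-36.496   21.5677]
104 385 [18.1658 22.2408 25.0508] [-38.1257  20.464 ]
116 529 [ 8.0761 26.3588 29.6838] [-38.5141  29.0315]
128 585 [13.0222 31.6424 35.0975] [-38.2685  29.1826]
140 581 [17.2431 35.7941 38.0152] [-39.1048  29.4894]
152 369 [36.3582 37.7209 38.3737] [-37.9789  27.5015]
164 309 [37.4034 38.5656 40.8015] [-38.1008  27.2952]
grey ((523.3211059570312, 43.13408660888672), (91.70254516601562, 92.78734588623047), 25.557674407958984) [-0.0496  0.0382] [-0.0497  0.0401]
```

```bash
python3 - <<'E'
from h import *
for n in("scene","top"):
    z=np.load(f"pics/{n}0.npz"); p,d,K,V=snap(n); 
    a=cv2.cvtColor(z["p"],cv2.COLOR_RGB2GRAY).astype(np.float32); b=cv2.cvtColor(p,cv2.COLOR_RGB2GRAY).astype(np.float32)
    T=V@np.r_[CT,.03,1]; u=int(K[0,2]+K[0,0]*T[0]/-T[2]); v=int(K[1,2]-K[1,1]*T[1]/-T[2])
    sc=lambda I,s:cv2.GaussianBlur(I[s],(0,0),.7)
    for nm,s in(("box lower",np.s_[v-2:v+22,u-30:u+12]),("left",np.s_[v-22:v+22,u-30:u-2]),("yellow",np.s_[v+5:v+70,u-75:u-35]) ):
        print(n,nm,cv2.phaseCorrelate(sc(a,s),sc(b,s)))
    save(n+"_cmp.png",np.hstack([cv2.resize(I[v-40:v+40,u-50:u+50],(400,320)) for I in(z["p"],p)]))
E
python3 -c "
import cv2,numpy as np
cv2.imwrite('pics/cmp.png',np.vstack([cv2.imread('pics/%s_cmp.png'%n)[:290] for n in('scene','top')]))"
```

```text
scene box lower ((0.5262716151004305, 0.0066417968395118265), 1.0000675969653658)
scene left ((-0.3749306076202199, 0.4269245055865376), 0.5905026344016746)
scene yellow ((-0.024080800008420056, 0.009864367019083886), 0.9961291617817349)
top box lower ((0.3634351046829174, -0.36624335684856923), 0.43788240794782285)
top left ((0.3363837804584833, -1.306051358275056), 0.3378672543278447)
top yellow ((0.12154772763471655, -0.02576523767385197), 0.9895535409450531)
```

View pics/cmp.png

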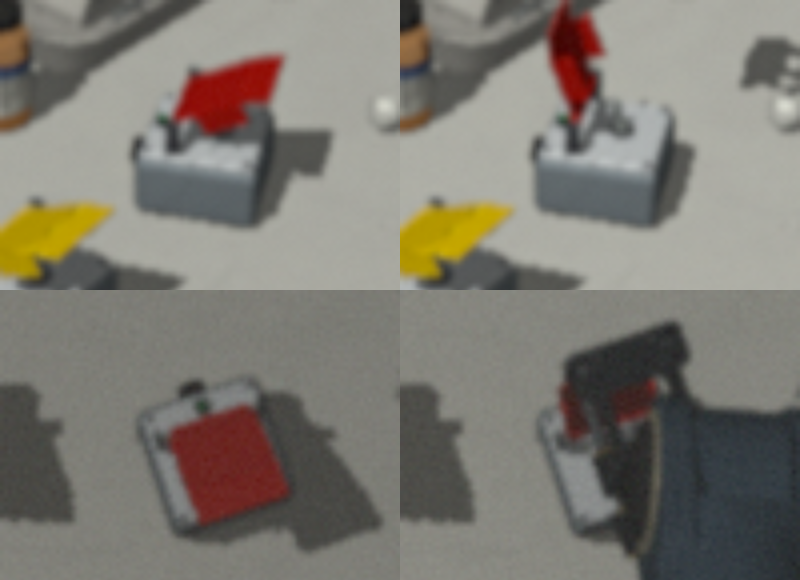

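The box is unmoved to under a pixel, and the guard is open. One numeric check of the toggle tip before closing.

```bash
python3 - <<'E'
from h import *
box(); p,d,K,V=snap("wrist"); C=wcloud(d,K,V); X=np.dstack([(C[...,:2]-CT)@bx,(C[...,:2]-CT)@ny,C[...,2]])*1e3
X=X[(abs(X[...,0]+8)<22)&(abs(X[...,1]+3)<14)&(X[...,2]>66)&(X[...,2]<100)]
for z in range(68,100,4):
    s=X[abs(X[:,2]-z)<2]
    if len(s): print(z,len(s),s.min(0),s.max(0))
E
```

```text
time 12.9
tool_pos [0.4726 0.0267 0.26  ]
tcp_rot [1.6154 2.6109 0.203 ]
ft_force [-0.1747 -0.5449 -0.3987]
opening 0.007963013181292194
joint_positions [-0.3863  0.0242  0.292   2.0396 -0.0896  0.9492  0.4153]
TCP [-56.7   2.  260. ] C [-41.9   2.1 262.2] y [0.989 0.003 0.146] z [ 0.146  0.015 -0.989]
68 40 [-21.3138 -11.5385  66.0291] [-11.5125  -0.0616  69.5592]
72 9 [-17.1747  -7.6584  70.3214] [-12.1944  -1.6996  72.972 ]
76 11 [-16.6253  -6.3131  74.3823] [-13.5894  -2.218   77.9933]
80 16 [-16.1484  -7.8745  78.11  ] [-9.5115 -0.7473 81.448 ]
84 24 [-13.9391 -16.5245  82.0853] [12.2509  9.9513 85.9876]
88 89 [-13.1895 -16.5173  86.1298] [13.8489 10.529  89.8768]
92 14 [-12.5531 -12.158   90.0933] [13.9396  8.8519 91.5264]
```

Toggle front-edge slope is about 0.26–0.3, i.e. fully on. Now over the top to behind the guard.

Call:
servo_tool(
  targets=[
    [[0.0123, 0.0055, 0], [-0.4, 0.8, 0]],
    [[0.0123, 0.0055, 0], [-0.4, 0.8, 0]],
    [[0.0123, 0.0055, 0], [-0.4, 0.8, 0]],
    [[0.0123, 0.0055, 0], [-0.4, 0.8, 0]],
    [[0.0123, 0.0055, 0], [-0.4, 0.8, 0]],
    [[0.0123, 0.0055, 0], [-0.4, 0.8, 0]],
    [[0.0123, 0.0055, 0], [-0.4, 0.8, 0]],
    [[0.0123, 0.0055, 0], [-0.4, 0.8, 0]],
    [[0.0123, 0.0055, 0], [-0.4, 0.8, 0]],
    [[0.0123, 0.0055, 0], [-0.4, 0.8, 0]],
  ],
)

```text
time: 13.95
tool_pos: [0.5968, 0.0818, 0.2602]
tcp_rot: [-1.645, -2.656, 0.002]
ft_force: [0.3, 1.1, 0.5]
opening: 0.01
grasp_force: 0.0
```

```bash
python3 - <<'E'
from h import *
snap("scene"); box()
E
```

```text
time 14.0
tool_pos [0.5989 0.0834 0.2599]
tcp_rot [-1.6442 -2.6587  0.0001]
ft_force [2.9037 2.0056 0.9812]
opening 0.006859415468345909
joint_positions [-0.4184  0.3328  0.2828  1.6672 -0.1102  1.1681  0.3572]
TCP [ 81.6  -3.  259.9] C [ 96.6  -3.  259.8] y [ 1.     0.004 -0.008] z [-0.008  0.013 -1.   ]
```

Call:
servo_tool(
  targets=[
    [[0, 0, -0.012], [0, 0, 0]],
    [[0, 0, -0.012], [0, 0, 0]],
    [[0, 0, -0.012], [0, 0, 0]],
    [[0, 0, -0.012], [0, 0, 0]],
    [[0, 0, -0.012], [0, 0, 0]],
    [[0, 0, -0.012], [0, 0, 0]],
    [[0, 0, -0.012], [0, 0, 0]],
    [[0, 0, -0.012], [0, 0, 0]],
    [[0, 0, -0.012], [0, 0, 0]],
    [[0, 0, 0], [0, 0, 0]],
  ],
)

```text
time: 15.0
tool_pos: [0.5957, 0.0818, 0.1513]
tcp_rot: [-1.644, -2.656, 0.003]
ft_force: [-0.9, -0.4, -0.4]
opening: 0.006
grasp_force: 0.0
```

```bash
python3 - <<'E'
from h import *
box(); guard("wrist")
E
```

```text
time 15.0
tool_pos [0.5957 0.0818 0.1513]
tcp_rot [-1.6444 -2.6561  0.0032]
ft_force [-0.8903 -0.4067 -0.4147]
opening 0.005963234220043275
joint_positions [-0.3986  0.4311  0.2628  1.7921 -0.146   0.9514  0.3901]
TCP [ 78.1  -3.1 151.3] C [ 93.1  -3.  151.1] y [ 1.     0.003 -0.011] z [-0.011  0.014 -1.   ]
wrist 1536
80 2 [13.6584 17.0334 20.4085] [25.0985 25.3703]
92 308 [12.746  15.582  19.9309] [-34.1426  28.7902]
104 125 [11.3251 22.0568 26.3906] [-26.9868  29.7014]
116 123 [ 9.8112 21.449  30.1775] [15.9373 29.7592]
128 155 [13.3236 24.2114 34.1781] [23.3911 29.7061]
140 297 [19.168  30.258  40.3871] [ 0.4014 29.71  ]
152 189 [38.5784 40.8419 41.7363] [-3.8289 29.2731]
164 336 [38.7757 40.8798 41.9011] [ 2.4609 29.0924]
```

Call:
servo_tool(
  targets=[
    [[-0.0054, -0.0027, 0], [0, 0, 0]],
    [[-0.0054, -0.0027, 0], [0, 0, 0]],
    [[-0.0054, -0.0027, 0], [0, 0, 0]],
    [[-0.0036, -0.0018, 0], [0, 0, 0]],
    [[-0.0036, -0.0018, 0], [0, 0, 0]],
    [[-0.0036, -0.0018, 0], [0, 0, 0]],
    [[-0.0036, -0.0018, 0], [0, 0, 0]],
    [[-0.0036, -0.0018, 0], [0, 0, 0]],
    [[-0.0036, -0.0018, 0], [0, 0, 0]],
    [[-0.0036, -0.0018, 0], [0, 0, 0]],
  ],
)

```text
time: 16.05
tool_pos: [0.5553, 0.0611, 0.1534]
tcp_rot: [-1.646, -2.658, -0.001]
ft_force: [-0.3, -0.6, -0.0]
opening: 0.005
grasp_force: 0.0
```

Call:
servo_tool(
  targets=[
    [[-0.0027, -0.0013, 0], [0, 0, 0]],
    [[-0.0027, -0.0013, 0], [0, 0, 0]],
    [[-0.0027, -0.0013, 0], [0, 0, 0]],
    [[-0.0027, -0.0013, 0], [0, 0, 0]],
    [[-0.0027, -0.0013, 0], [0, 0, 0]],
    [[-0.0027, -0.0013, 0], [0, 0, 0]],
    [[-0.0027, -0.0013, 0], [0, 0, 0]],
    [[0, 0, 0], [0, 0, 0]],
    [[0, 0, 0], [0, 0, 0]],
    [[0, 0, 0], [0, 0, 0]],
  ],
)

```text
time: 17.05
tool_pos: [0.5369, 0.0522, 0.1535]
tcp_rot: [-1.646, -2.659, -0.001]
ft_force: [-0.5, 0.2, 0.2]
opening: 0.006
grasp_force: 0.0
```

```bash
python3 - <<'E'
from h import *
box(); guard("wrist")
E
```

```text
time 17.05
tool_pos [0.5369 0.0522 0.1535]
tcp_rot [-1.6459 -2.6586 -0.0011]
ft_force [-0.5127  0.2309  0.1832]
opening 0.006183223096320091
joint_positions [-0.3881  0.3323  0.2721  1.9363 -0.1249  0.8992  0.4109]
TCP [ 12.2  -3.5 153.5] C [ 27.2  -3.5 153.4] y [ 1.     0.003 -0.007] z [-0.007  0.013 -1.   ]
wrist 8079
80 18 [-16.8493  -7.3674  21.0509] [ 2.8681 29.9879]
92 2188 [-16.7191   7.1052  20.29  ] [-22.1696  29.5996]
104 2555 [-31.1588 -15.9804  -4.2846] [-28.0116  29.8338]
116 3269 [-57.0329 -41.4843 -26.397 ] [-22.6335  29.1336]
152 36 [ 3.101  10.6723 17.9916] [5.3451 7.6178]
164 12 [ 2.7887  3.1458 10.2555] [5.2033 7.2114]
```

The guard has dropped shut. Retreating straight up and checking.

Call:
servo_tool(
  targets=[
    [[0, 0, 0.015], [0, 0, 0]],
    [[0, 0, 0.015], [0, 0, 0]],
    [[0, 0, 0.02], [0, 0, 0]],
    [[0, 0, 0.02], [0, 0, 0]],
    [[0, 0, 0.02], [0, 0, 0]],
    [[0, -0.02, 0.02], [0, 0, 0]],
    [[0, -0.02, 0.01], [0, 0, 0]],
    [[0, -0.02, 0], [0, 0, 0]],
    [[0, -0.01, 0], [0, 0, 0]],
    [[0, 0, 0], [0, 0, 0]],
  ],
)

```text
time: 18.1
tool_pos: [0.5365, -0.0193, 0.2732]
tcp_rot: [-1.65, -2.656, -0.0]
ft_force: [-0.4, 0.4, -0.7]
opening: 0.006
grasp_force: 0.0
```

```bash
python3 - <<'E'
from h import *
snap("top"); box(); guard("wrist")
p=snap("scene")[0]; w=snap("wrist")[0]; save("m6.png",np.hstack([cv2.resize(p[130:290,250:450],(400,320)),cv2.resize(w[:320,120:520],(400,320))]))
E
```

```text
time 18.15
tool_pos [ 0.5366 -0.0178  0.2731]
tcp_rot [-1.6467 -2.657  -0.0009]
ft_force [-0.6222  0.3673 -0.598 ]
opening 0.0023762599321085734
joint_positions [-0.3207  0.2065  0.3334  1.8034 -0.0828  1.1572  0.5015]
TCP [-19.1 -66.2 273.1] C [ -4.1 -66.1 273. ] y [ 1.     0.002 -0.008] z [-0.008  0.014 -1.   ]
wrist 4646
80 1 [20.8633 20.8633 20.8633] [3.1226 3.1226]
92 1296 [-4.2956  7.783  19.9086] [-38.0293  27.3058]
104 1315 [-26.7202 -15.2606  -4.2318] [-38.2981  27.4749]
116 2027 [-57.1104 -42.1129 -26.6748] [-37.8311  27.5859]
```

View pics/m6.png

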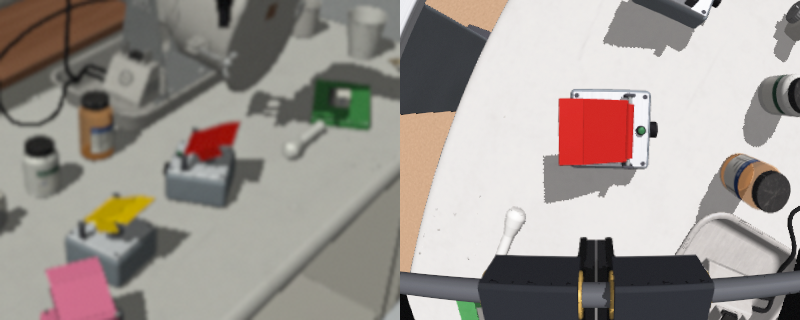

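The red guard is shut over its box (560–635, 97–165), the box has not shifted, and the yellow box and bystanders are as before. Comparing the lamp with the start picture, then handing in.

```bash
python3 - <<'E'
from h import *
a=np.load("pics/wrist1.npz")["p"]; b=snap("wrist")[0]
def lamp(p,u,v): 
    c=p[v-8:v+9,u-8:u+9].reshape(-1,3).astype(int); return c[np.argmax(c[:,1]-c[:,0])]
print("before",lamp(a,410,171),"now",lamp(b,440,130))
st(); print(env.sign_off())
E
```

```text
before [ 92 161 110] now [236 235 233]
time 18.35
tool_pos [ 0.5367 -0.0165  0.2731]
tcp_rot [-1.6429 -2.6593 -0.0008]
ft_force [-0.4897 -0.1265 -1.0306]
opening 0.0026414095417753194
joint_positions [-0.3221  0.2067  0.3323  1.8031 -0.0826  1.1572  0.5018]
the job is handed in; nothing more can be done
None
```

The job is handed in at 18.35 s. The red guard was lifted past upright, the toggle pushed to its hinge-side stop and the guard dropped shut over it. The box stayed put to about 1 mm before the guard was closed and looked unmoved afterwards. My last lamp-colour comparison sampled the wrong pixel, so "on" rests on the toggle's measured lean and the force at its end stop.

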